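# Stand the divider in the breeder box and shut its lid

## Robot

A 7-joint arm with a two-finger parallel gripper is mounted at the origin on the work surface. World frame = base frame: x ahead of the robot, y to its left, z up, the work surface at z = 0. Lengths are in m, angles in rad, forces in N, time in s.
With the tool pointing down it reaches from about 0.4 to 0.85 m from the base axis. Payload 4.5 kg.
Tool frame: the origin (TCP) lies midway between the tips of the shut fingers; the grasp point (between the pads) lies 19 mm behind it; z points along the fingers, y is the line along which they close (so a half turn about z gives the same grasp; the last joint's range is limited). The gripper opens to 88 mm and grips with 3 to 60 N. Pads are 18 mm wide; open, the fingers measure 123 mm over their backs; the gripper's body (75 mm by 187 mm) begins 45 mm behind the grasp point.
Start: joints at [-1.226, 0.689, -0.195, 1.565, 0.157, 0.902, -0.215], TCP at [0.191, 0.595, 0.239] pointing down, gripper open.
Joint ranges: [-3.01, 3.01], [-0.46, 2.08], [-1.47, 1.51], [0.13, 2.56], [-1, 4.14], [0.04, 2.09], [-2.66, 2.66]. Speed limits (rad/s): [2.57, 2.57, 3.14, 3.14, 3.14, 3.14, 3.14].

## Interface

Orientations are given as a unit quaternion [x, y, z, w].
In Python, from plant import sensors, eyes, finish_job gives the robot as it stands.
- The arm moves only by the tool send_rows, never from a script. Its argument "rows" is text: rows parted by semicolons, each of 4 numbers parted by spaces: the shift along the tool's x, y, z normalised to -1 to 1, where 1 is 30 cm, then the turn about the tool's z normalised to -1 to 1, where 1 is 2 pi rad. A call has 1 to 10 rows; each row is the pose to reach, as a shift and turn from the pose commanded when the call began, along the tool's axes at that moment, turning the shorter way round; what a row does not reach only later rows make up. A row lasts 1/12 s, in which the tool goes at most 41.7 mm and 7.16 degrees, less where a joint would pass 70% of its speed; a pose out of reach is approached as far as the arm can. A call with a number of a shift or a turn outside -1 to 1 is refused whole. A call with a gripper value outside its range is refused whole. "jaw" is the closure, from -1 (fully open) to 1 (shut), set as the call begins (left out, the last holds). The fingers move at their own pace and stop on an object; "force" is the grip in N (left out, the last holds). Time passes only in rows, so rows that repeat a pose let the fingers close. It gives the time, the measured TCP pose, the force, the opening and the grip force at its end, in the units of the state.
- sensors.get_state(): the state, without advancing time (a new reading comes with each control period).
- eyes.snapshot(name): name is "side" or "top" or "wrist"; returns (picture, depth): 480x640x3 uint8, red, green, blue; 480x640 float32, m along the optical axis (not along the pixel's ray), 0 where there is no reading.
- eyes.calibration(name): a dict with "fov_y" (degrees; the focal length in pixels is half the picture's height over the tangent of half this angle, whatever the lens; pixels are square), "cx", "cy" (the principal point, pixels), "world_from_camera" (4x4, takes a point from camera to world coordinates). Camera axes: x right, y down, z forward; pixel columns grow to the right and rows downward; lengths in m; the calibration is good to about 2 mm. A picture is of the moment at which its call begins: read the wrist's pose just before it. calibration takes no time and is no camera call; for the wrist camera it gives the pose at the moment of the call.
- finish_job(): hands the job in; it is judged then, once.
The state is a dict: "clock": time; "q": joint angles; "qd": joint speeds; "joint_torque": joint torques, N m; "tool_pos": TCP position; "eef_rot": TCP orientation; "contact_force": force on the tool from outside, world axes, zero at the start; "moment": the same for the moment, N m; "opening": opening from 0.0 (shut) to 1.0 (fully open); "finger_force": force on a finger pad.
Only numpy, scipy, OpenCV 4.12 (cv2) and the standard library are available. Lean on these libraries where they do the work, as an engineer would, in place of code of your own. Each camera call takes 0.05 s, during which the arm holds its last target. There are 200 camera calls.

## Task

Lift the blue slotted divider out of the drying rack and lower it gently, upright, between the black guides inside the clear breeder box until it stands on the box floor, and let go of it. Then swing the box's lid fully shut over it. Leave the white panel in the rack and everything else where it is.

Things in the scene. Friction and masses are not known exactly. Their poses are not given: they have to be found in the camera images.
- divider: Blue plastic divider panel with dark slits, 134 long (its x) x 6 thick (its y) x 86 high (its z), 90 g, loose, standing on edge in the rack. Origin: centre of its lower edge, z up. At mid-length its top carries a grip bar 60 long (x), 12 thick (y), from 68 to 86 above the origin. It is the same either way round.
- white_panel: Plain white panel of the same size and shape, standing in the other place of the rack; origin and axes as for the divider. Must stay there.
- rack: Fixed grey drying rack, base 160 (x) x 150 (y) x 10 high; origin at its underside's centre. Two places, at y = +45 and -45, each hold a panel upright along x on the base top (10 above the table) between four posts (x = +-50, tops 55 above the table, gap 8.4) and end stops 24 high at x = +-75. Which panel is in which place varies.
- breeder: Fixed clear plastic breeder box with a white rim, outer 150 (x) x 220 (y) x 100 high, walls and floor 5; origin at the centre of its underside, x pointing away from the robot, z up. Open at the top when the lid is up.
- guides: Fixed black guides in the box, at varying places along its y. Origin: on the box floor (5 above the table), midway between all ribs; x as the box's. Two ribs on the near and two on the far wall (reaching 13 in from x = +-70) leave a groove 10 wide in y, flaring from 70 to 85 above the floor. The divider lies along x, 3 free at each end; home when its origin is at this one.
- lid (a joint): Hinge of the clear lid along the box's far (+x) upper edge, parallel to the box's y, 0 = shut, level on the rim; grows as it opens, about 1.57 = upright, up to 2.0 = leaning away from the robot. A stiff hinge: the lid stays where it is left.
- lid_hinge (a point): A point on the lid's hinge axis, at mid-length (box x = +75, 100 above the table). The lid is a flat plate, 8 thick, 150 from hinge to free edge, 220 wide; when shut its underside lies on the rim.
- lid_handle (a point): Grip point of the orange knob on the lid's outer face, near the middle of the free edge.
- airstone: Black bar airstone 100 x 22 x 18 high lying inside the box along its x near one end; origin at the centre of its underside. Must stay there.
- jar: Amber glass jar with black cap, 68 across, 110 high, standing; origin at the underside's centre. Leave alone.
- tub: Yellow food tub with green cap, 72 across, 75 high, standing; origin at the underside's centre. Leave alone.
- feeding_ring: Blue plastic ring, 90 across, 12 high, lying flat; origin at the underside's centre. Leave alone.
- tweezer: Steel tweezer 170 long (x), 8 high, lying; origin at the underside's centre. Leave alone.
- cartridge: Green filter cartridge 70 x 110 x 50 high, lying; origin at the underside's centre. Leave alone.
Mind the look-alikes: they are no part of the job. Of the things shaped like the white_panel, the white one is meant.

How it is judged:
By the outcome, as a careful person would: the job done as asked, in the order asked, and still so for the second after the job is handed in, with the robot touching nothing.
It also fails if it takes over 62 s, if anything falls off the work surface, if the arm or the gripper's body presses on something with over 40 N, if the wrist force passes 120 N, or if a joint passes its speed limit or range.

## Working session

There is one attempt and no reset: what is moved stays moved. The work goes in short steps, Python scripts to look and compute and a tool call to move; the robot and the scene stay as the last step left them, time stands still between calls to the robot, and variables do not carry over. Pictures are saved under pics/ and viewed, at most 10 in all, crops included, and the job is handed in when it is done.

Besides the shell and the picture viewer there is one more tool, called after "Call:" as name(argument=value, ...), one argument or row to a line, values as JSON. send_rows: Moves the arm, as the interface text tells. Scaled input: -1 to 1 covers 30 cm each way for a shift and 2 pi rad each way for a turn. Its arguments: {"type":"object","properties":{"rows":{"type":"string"},"jaw":{"type":"number"},"force":{"type":"number"}},"required":["rows"]}

```bash
mkdir -p pics; ls
cat > h.py <<'E'
import numpy as np, cv2
from plant import sensors, eyes, finish_job
def snap(n, save=None):
    c=eyes.calibration(n); p,d=eyes.snapshot(n)
    np.savez(f'{n}.npz',p=p,d=d,T=c['world_from_camera'],f=240/np.tan(np.radians(c['fov_y'])/2),cx=c['cx'],cy=c['cy'])
    if save: cv2.imwrite(f'pics/{save}.png',p[:,:,::-1])
    return load(n)
def load(n): return dict(np.load(f'{n}.npz'))
def ray(c,u,v):
    d=np.stack([(np.asarray(u,float)-c['cx'])/c['f'],(np.asarray(v,float)-c['cy'])/c['f'],np.ones_like(np.asarray(u,float))],-1)
    return c['T'][:3,3], d@c['T'][:3,:3].T
def onplane(c,u,v,z):
    o,d=ray(c,u,v); return o+d*((z-o[2])/d[...,2])[...,None]
def cloud(c):
    v,u=np.mgrid[:480,:640]; o,d=ray(c,u,v); P=o+d*c['d'][...,None]; P[c['d']==0]=np.nan; return P
E
python3 - <<'E'
from h import *
for n in('top','side'):
    c=snap(n,n+'0'); print(n,c['T'].round(3),c['f'],c['cx'],c['cy'])
print(sensors.get_state())
E
```

```text
pics
top [[ 0.002 -0.994  0.109  0.405]
 [-1.    -0.003 -0.009  0.004]
 [ 0.009 -0.109 -0.994  1.186]
 [ 0.     0.     0.     1.   ]] 463.38520687808506 326.74473647056857 237.18603110058658
side [[ 0.77  -0.431  0.471  0.087]
 [-0.638 -0.502  0.583 -0.602]
 [-0.014 -0.75  -0.662  0.744]
 [ 0.     0.     0.     1.   ]] 449.0690635409793 320.79538244230235 234.91935151574705
{'clock': 0.1, 'q': array([-1.2262205 ,  0.68991518, -0.19453854,  1.56621978,  0.15732236,
        0.90252106, -0.21510986]), 'qd': array([-3.09737262e-06, -2.91198350e-03, -1.05226662e-03, -1.96741160e-03,
       -7.42313137e-04, -3.22291593e-04,  7.20784565e-04]), 'joint_torque': array([-3.08452421e-03, -5.28516698e+01, -1.27197560e+00, -1.53840709e+01,
       -5.26754244e-02,  1.93282431e-03,  5.23733104e-05]), 'tool_pos': array([0.19098839, 0.59450891, 0.23798671]), 'eef_rot': array([ 1.54717809e-01,  9.87958351e-01, -8.31781886e-04, -6.54239951e-05]), 'contact_force': array([-0.11884477,  0.28721711, -0.23272321]), 'moment': array([ 0.00806739,  0.04915871, -0.01654916]), 'finger_force': 0.0, 'opening': 1.0002284191947577}
```

View pics/top0.png

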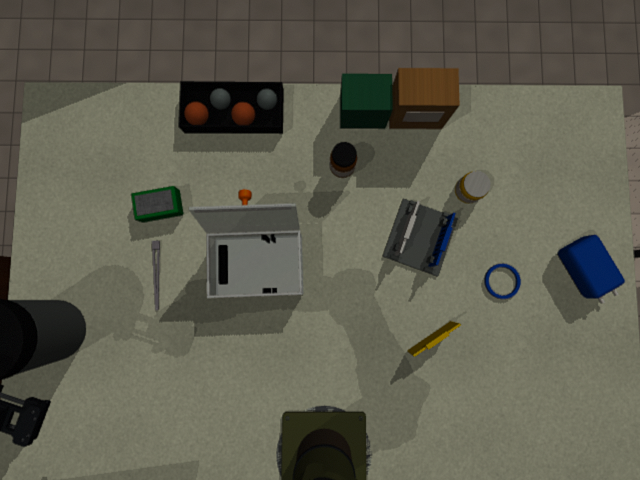

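View pics/side0.png

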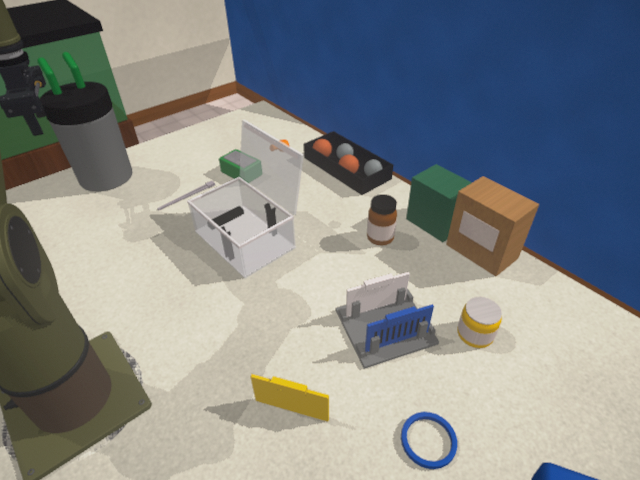

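The top view shows the blue slotted panel at (445,238) and the white one at (410,230) in the rack. The box is at (255,265), with guides at (268,238) and (269,290), the airstone at (223,265) and the knob at (245,195).
Candidates (side view): the blue slitted panel in the rack (400,328), white panel (378,293), yellow panel (290,397), blue box (575,475) and blue ring (428,440). Only the one at (400,328) is blue, slotted and in the rack. I'll confirm that in a crop while measuring.

Run:
```python
from h import *
t=load('top'); s=load('side')
P=cloud(t); Q=cloud(s)
def blue(c):
    h=cv2.cvtColor(c['p'],cv2.COLOR_RGB2HSV); return (h[...,0]>105)&(h[...,0]<130)&(h[...,1]>150)&(h[...,2]>50)
win=np.zeros((480,640),bool); win[195:280,395:475]=1
m=blue(t)&win; pts=P[m]; print('blue top',m.sum(),np.nanmin(pts,0),np.nanmax(pts,0))
hi=m&(P[...,2]>0.088)
v,u=np.nonzero(hi); X=onplane(t,u,v,0.096)
r=cv2.minAreaRect((X[:,:2]*1000).astype(np.float32)); print('grip/top z>.088',r, np.nanmedian(P[hi][:,2]))
# side
win[:]=0; win[295:360,350:445]=1
m=blue(s)&win; pts=Q[m]; pts=pts[~np.isnan(pts[:,0])]
print('side',m.sum(),pts.min(0),pts.max(0))
g=pts[pts[:,2]>0.05]; c=g.mean(0); _,_,V=np.linalg.svd(g[:,:2]-c[:2]); a=(g[:,:2]-c[:2])@V[0]; b=(g[:,:2]-c[:2])@V[1]
print('dir',V[0],np.degrees(np.arctan2(V[0][1],V[0][0])),'mid',c[:2]+V[0]*(a.min()+a.max())/2,np.ptp(a),np.percentile(b,[2,98]))
# box rim: whitish in top at z~.1
z=P[...,2]
for n,(lo,hi_) in dict(rim=(.094,.106)).items():
    w=np.zeros((480,640),bool); w[200:310,185:310]=1
    k=w&(z>lo)&(z<hi_); v,u=np.nonzero(k); print(n,k.sum(),u.min(),u.max(),v.min(),v.max())
    print(cv2.minAreaRect((P[k][:,:2]*1000).astype(np.float32)))
# guides & dark in box
g=t['p'].max(2)<45
w=np.zeros((480,640),bool); w[225:305,205:305]=1
n,l,st,ce=cv2.connectedComponentsWithStats((g&w).astype(np.uint8))
for i in range(1,n): 
    if st[i,4]>4: print(st[i],ce[i],np.nanmedian(P[l==i],0))
# knob
h=cv2.cvtColor(t['p'],cv2.COLOR_RGB2HSV); o=(h[...,0]<15)&(h[...,1]>180)&(h[...,2]>100); o[:180]=0;o[215:]=0
print('knob top',np.nanmin(P[o],0),np.nanmax(P[o],0),np.nanmedian(P[o],0))
a=cv2.resize(t['p'][190:310,180:310],None,fx=4.5,fy=4.5,interpolation=cv2.INTER_CUBIC)
b=cv2.resize(s['p'][265:370,325:445],None,fx=1.8,fy=1.8,interpolation=cv2.INTER_CUBIC)
im=np.zeros((540,800,3),np.uint8); im[:540,:585]=a; im[:189,585:585+215]=b[:,:215]
im[200:200+351-11,585:800]=cv2.resize(t['p'][190:280,385:470],(215,228),interpolation=cv2.INTER_CUBIC)[:340] if 0 else 0
im[200:428,585:800]=cv2.resize(t['p'][190:280,385:470],(215,228),interpolation=cv2.INTER_CUBIC)
cv2.imwrite('pics/crop1.png',im[:,:,::-1])
```

```text
blue top 196 [ 0.46138026 -0.32553654  0.00674827] [ 0.58452295 -0.26381686  0.10154042]
grip/top z>.088 ((520.9931640625, -286.9392395019531), (11.181722640991211, 129.29336547851562), 70.25523376464844) 0.09460554745607164
side 243 [ 0.46037544 -0.31356943  0.08070242] [ 0.58233983 -0.26879459  0.09940715]
dir [-0.93981582  0.34168147] 160.0206487775257 mid [ 0.52129025 -0.29131764] 0.12987626125814317 [-0.00519769  0.00447104]
rim 890 206 301 228 297
((462.8391418457031, 167.20355224609375), (155.7960968017578, 221.50732421875), 2.315835475921631)
[261 235   9   8  46] [265.39130435 237.91304348] [0.52541918 0.14214856 0.07643193]
[271 234   5   9  33] [272.90909091 237.66666667] [0.52567406 0.1259154  0.08293585]
[219 245   9  39 349] [222.97707736 264.0974212 ] [0.46363582 0.25389942 0.02254423]
[263 288   8   5  39] [266.58974359 290.05128205] [0.39941062 0.1367778  0.07985897]
[272 288   5   5  24] [274.08333333 289.91666667] [0.39951961 0.12087172 0.08761838]
knob top [0.58041372 0.15930743 0.00363767] [0.65914132 0.20876945 0.22732116] [0.60126667 0.17047615 0.22028497]
```

View pics/crop1.png

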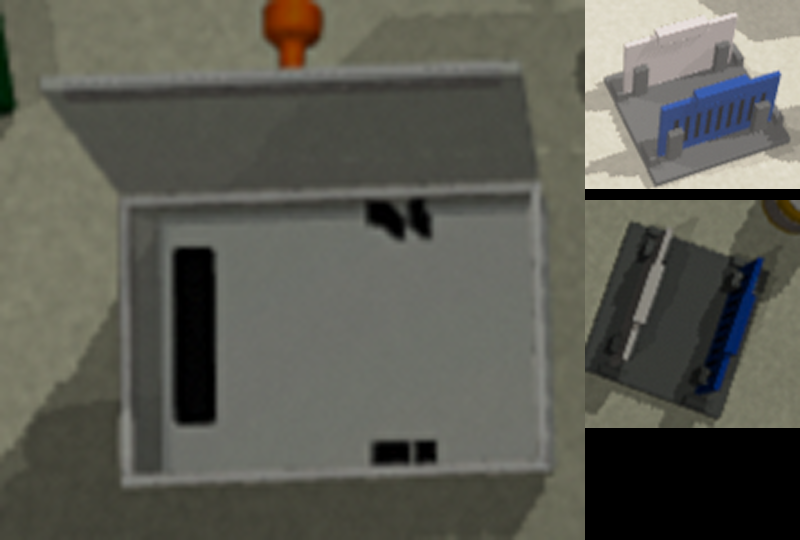

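The crop confirms the blue slotted panel in the rack's right place, with the white panel in the left one. Next: a plan helper, and the wrist camera offset.

```bash
cat >> h.py <<'E'
def plan(x,y,z,psi):
    "shift/turn (scaled) from present pose to TCP x,y,z with tool x at yaw psi deg, tool down"
    from scipy.spatial.transform import Rotation as R
    s=sensors.get_state(); r=R.from_quat(s['eef_rot']).as_matrix()
    d=r.T@(np.array([x,y,z])-s['tool_pos']); p0=np.degrees(np.arctan2(r[1,0],r[0,0]))
    t=-((psi-p0+180)%360-180); n=max(np.linalg.norm(d)/.0417,abs(t)/7.16)
    print('shift',(d/.3).round(4),'turn',round(t/360,4),'rows',round(n,1),'| psi',p0.round(2),'tilt',np.degrees(np.arccos(-r[2,2])).round(2),'t',s['clock'])
E
python3 - <<'E'
from h import *
print(np.linalg.inv(np.eye(4))[0,0]); s=sensors.get_state()
from scipy.spatial.transform import Rotation as R
r=R.from_quat(s['eef_rot']).as_matrix(); T=eyes.calibration('wrist')['world_from_camera']
print((r.T@T[:3,:3]).round(3),(r.T@(T[:3,3]-s['tool_pos'])).round(3),eyes.calibration('wrist')['fov_y'])
plan(.42,.17,.34,182)
E
```

```text
1.0
[[ 0.    -0.962 -0.273]
 [ 1.     0.     0.   ]
 [-0.    -0.273  0.962]] [ 0.07  -0.    -0.146] 58.31224441756245
shift [-1.1595 -1.1145 -0.338 ] turn -0.055 rows 11.8 | psi 162.2 tilt 0.1 t 0.1
```

Call:
send_rows(
  rows="-0.6 -0.57 -0.34 -0.028;-0.6 -0.57 -0.34 -0.028;-0.6 -0.57 -0.34 -0.028;-0.6 -0.57 -0.34 -0.028;-0.6 -0.57 -0.34 -0.028;-0.6 -0.57 -0.34 -0.028;-0.6 -0.57 -0.34 -0.028",
)

```text
clock: 0.68
tool_pos: [0.3133, 0.3724, 0.3421]
eef_rot: [0.07, 0.998, -0.001, 0.001]
contact_force: [-0.5, -0.9, -0.2]
opening: 1.0
finger_force: 0.0
```

```bash
python3 -c "
from h import *
plan(.42,.16,.34,182)"
```

```text
shift [-0.4516 -0.651   0.0092] turn -0.028 rows 5.7 | psi 171.92 tilt 0.19 t 0.6833
```

Call:
send_rows(
  rows="-0.45 -0.65 0 -0.028;-0.45 -0.65 0 -0.028;-0.45 -0.65 0 -0.028;-0.45 -0.65 0 -0.028;-0.45 -0.65 0 -0.028;-0.45 -0.65 0 -0.028;-0.45 -0.65 0 -0.028;-0.45 -0.65 0 -0.028;-0.45 -0.65 0 -0.028",
  jaw=0.1,
)

```text
clock: 1.43
tool_pos: [0.4173, 0.1666, 0.3406]
eef_rot: [-0.021, 1.0, 0.0, -0.0]
contact_force: [-0.6, 0.7, 0.3]
opening: 0.452
finger_force: 0.0
```

```bash
python3 -c "
from h import *
snap('wrist','w1'); c=load('wrist'); print(c['T'].round(3))
plan(.505,-.285,.25,160.1)"
```

```text
[[-0.042  0.961  0.272  0.347]
 [ 0.999  0.04   0.012  0.163]
 [ 0.001  0.273 -0.962  0.486]
 [ 0.     0.     0.     1.   ]]
shift [-0.2275 -1.5189  0.3008] turn 0.0622 rows 11.3 | psi -177.51 tilt 0.06 t 1.4833
```

View pics/w1.png

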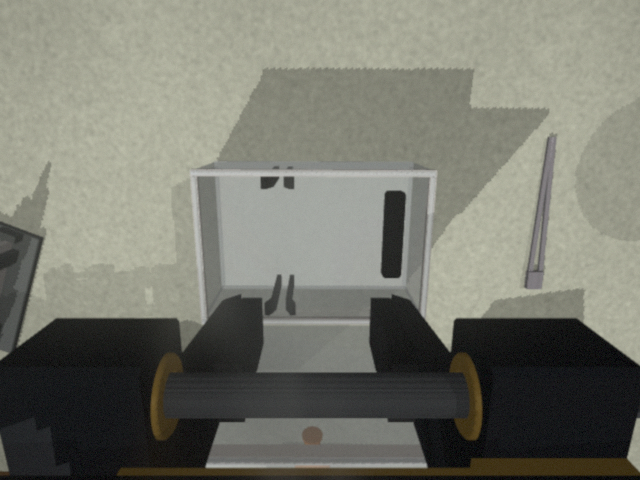

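The wrist view shows the box with the near ribs at (277,180), the far ribs at (282,293) and the airstone at (393,235). I'll shift the camera over the groove so the ribs look symmetric, then measure.

Call:
send_rows(
  rows="0 -0.115 0 0;0 -0.115 0 0;0 -0.115 0 0;0 -0.115 0 0;0 -0.115 0 0",
)

```text
clock: 1.9
tool_pos: [0.4189, 0.133, 0.3408]
eef_rot: [-0.022, 1.0, 0.0, 0.0]
contact_force: [0.2, -0.1, -0.5]
opening: 0.447
finger_force: 0.0
```

Run:
```python
from h import *
c=snap('wrist'); P=cloud(c); print(c['T'][:3,3])
g=c['p'].max(2)
g2=g[150:325,190:440]
cv2.imwrite('pics/w2c.png',cv2.resize(c['p'][155:335,220:420],None,fx=4,fy=3.3,interpolation=cv2.INTER_CUBIC)[:,:,::-1])
plan(.505,-.285,.25,160.1)
```

```text
[0.34863327 0.12957979 0.48663167]
shift [-0.2256 -1.4043  0.3015] turn 0.0622 rows 10.5 | psi -177.49 tilt 0.05 t 1.95
```

View pics/w2c.png

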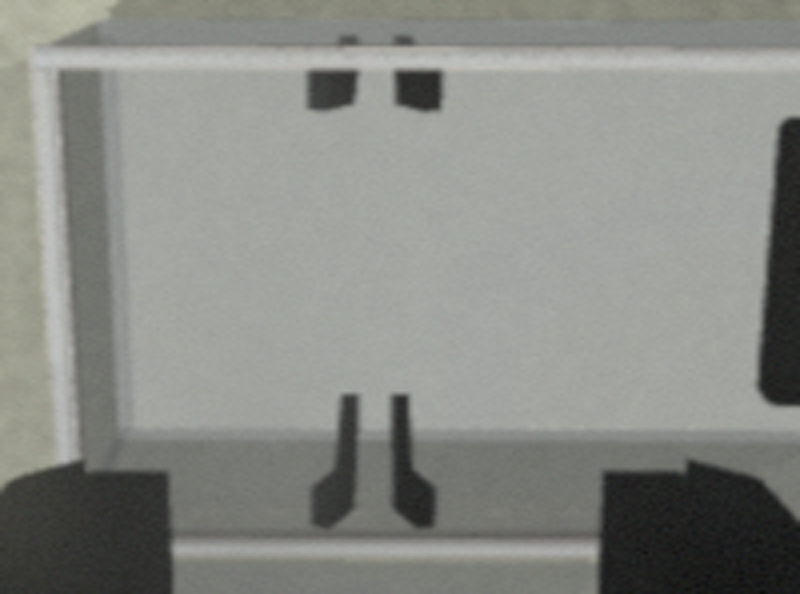

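The crop shows the near rib gap centred at about (314,187) full-frame, and the far gap at about (313.8,275) at floor level. The rim lines are clear at crop rows 57 (near) and 548 (far).

Run:
```python
from h import *
c=load('wrist'); g=cv2.cvtColor(c['p'],cv2.COLOR_RGB2GRAY).astype(float)
def edges(v,lo,hi,th=75):
    r=g[v,lo:hi]; i=np.nonzero((r[1:]<th)!=(r[:-1]<th))[0]
    return lo+i+(th-r[i])/(r[i+1]-r[i])
for v,z in[(179,.09),(181,.09),(183,.09),(185,.09),(186,.09),(276,.005),(278,.005),(280,.007)]:
    e=edges(v,290,335); 
    if len(e)==4:
        print(v,e.round(2),'gap',[onplane(c,np.array([e[k]]),np.array([v]),z)[0][:2].round(4).tolist() for k in(1,2)],'mid',onplane(c,np.array([(e[1]+e[2])/2]),np.array([v]),z)[0].round(4),'outer mid',onplane(c,np.array([(e[0]+e[3])/2]),np.array([v]),z)[0].round(4))
for v in(305,309):print(v,edges(v,290,335).round(2))
# rib tips: near v of lower blob end; far v of upper end
for u in (300,303,324,328): 
    col=g[165:330,u]; i=np.nonzero((col[1:]<75)!=(col[:-1]<75))[0]; print('col',u,165+i)
# rim lines: bright ridge along columns
for u in(240,260,280,340,360):
    for lo,hi in((160,180),(312,328)):
        col=g[lo:hi,u]; k=np.argmax(col); w=np.clip(col-np.median(col)-8,0,None); vv=lo+(w*np.arange(hi-lo)).sum()/w.sum()
        print(u,round(vv,2),onplane(c,np.array([u]),np.array([vv]),.1)[0].round(4))
# left rim
for v in(190,220,250,280):
    row=g[v,215:250]; w=np.clip(row-np.median(row)-15,0,None); uu=215+(w*np.arange(35)).sum()/max(w.sum(),1); print('left',v,uu.round(2),onplane(c,np.array([uu]),np.array([v]),.1)[0].round(4))
```

```text
179 [297.65 308.13 318.91 329.31] gap [[0.3978, 0.1251], [0.3974, 0.135]] mid [0.3976 0.13   0.09  ] outer mid [0.3976 0.13   0.09  ]
181 [297.67 307.94 319.17 329.37] gap [[0.3996, 0.125], [0.3992, 0.1353]] mid [0.3994 0.1301 0.09  ] outer mid [0.3994 0.1301 0.09  ]
183 [297.88 307.53 319.19 329.4 ] gap [[0.4015, 0.1247], [0.401, 0.1354]] mid [0.4012 0.13   0.09  ] outer mid [0.4012 0.1303 0.09  ]
185 [297.78 307.23 319.32 329.24] gap [[0.4033, 0.1245], [0.4028, 0.1356]] mid [0.4031 0.13   0.09  ] outer mid [0.4031 0.1303 0.09  ]
186 [297.83 305.55 319.97 329.16] gap [[0.4043, 0.123], [0.4037, 0.1362]] mid [0.404  0.1296 0.09  ] outer mid [0.404  0.1303 0.09  ]
276 [305.71 308.25 318.11 321.18] gap [[0.5229, 0.1288], [0.5224, 0.1405]] mid [0.5227 0.1346 0.005 ] outer mid [0.5227 0.1349 0.005 ]
278 [305.7  308.27 318.23 321.19] gap [[0.5254, 0.1289], [0.5249, 0.1407]] mid [0.5252 0.1348 0.005 ] outer mid [0.5252 0.135  0.005 ]
280 [305.38 308.3  318.12 321.22] gap [[0.5272, 0.129], [0.5267, 0.1407]] mid [0.527  0.1348 0.007 ] outer mid [0.527 0.135 0.007]
305 [297.89 307.73 317.89 328.32]
309 [297.96 307.05 318.48 328.21]
col 300 [176 187 300 314]
col 303 [176 186 297 313]
col 324 [176 187 298 314]
col 328 [176 187 302 310]
240 169.26 [0.3906 0.0644 0.1   ]
240 nan [nan nan nan]
260 173.17 [0.3933 0.0821 0.1   ]
260 nan [nan nan nan]
280 173.2 [0.3925 0.1    0.1   ]
280 321.25 [0.5369 0.103  0.1   ]
340 173.62 [0.3905 0.1534 0.1   ]
340 321.44 [0.5345 0.162  0.1   ]
360 173.84 [0.3899 0.1712 0.1   ]
360 321.65 [0.5339 0.1817 0.1   ]
left 190 230.51 [0.4095 0.0557 0.1   ]
left 220 231.7 [0.4371 0.0566 0.1   ]
left 250 233.47 [0.4658 0.0579 0.1   ]
left 280 234.79 [0.4957 0.059  0.1   ]<stdin>:17: RuntimeWarning: invalid value encountered in scalar divide
```

Groove centre: (0.4636, 0.1325), yaw 2.2°. The two rim lines come out 144.7 mm apart (145 expected), and the rim and rib slopes agree. Now over to the divider.

Call:
send_rows(
  rows="-0.1 -0.7 0.1 0.03;-0.1 -0.7 0.1 0.03;-0.1 -0.7 0.1 0.03;-0.1 -0.7 0.1 0.03;-0.1 -0.7 0.1 0.03;-0.1 -0.7 0.1 0.03",
)

```text
clock: 2.45
tool_pos: [0.458, -0.0845, 0.3098]
eef_rot: [0.078, 0.997, -0.002, -0.0]
contact_force: [1.4, -0.8, 0.0]
opening: 0.452
finger_force: 0.0
```

```bash
python3 -c "
from h import *
plan(.474,-.272,.26,160.1)"
```

```text
shift [-0.1504 -0.6085  0.1682] turn 0.0303 rows 4.7 | psi 171.01 tilt 0.23 t 2.45
```

Call:
send_rows(
  rows="-0.15 -0.61 0.167 0.03;-0.15 -0.61 0.167 0.03;-0.15 -0.61 0.167 0.03;-0.15 -0.61 0.167 0.03;-0.15 -0.61 0.167 0.03;-0.15 -0.61 0.167 0.03;-0.15 -0.61 0.167 0.03;-0.15 -0.61 0.167 0.03;-0.15 -0.61 0.167 0.03",
)

```text
clock: 3.2
tool_pos: [0.4762, -0.2624, 0.2609]
eef_rot: [0.165, 0.986, 0.001, 0.0]
contact_force: [0.8, 1.2, -0.2]
opening: 0.449
finger_force: 0.0
```

Run:
```python
from h import *
c=snap('wrist','w3'); print(c['T'][:3,3]); h=cv2.cvtColor(c['p'],cv2.COLOR_RGB2HSV)
m=(h[...,0]>105)&(h[...,0]<130)&(h[...,1]>130)&(h[...,2]>40)
n,l,st,ce=cv2.connectedComponentsWithStats(m.astype(np.uint8))
for i in range(1,n):
    if st[i,4]>300:
        print(st[i]); v,u=np.nonzero(l==i); d=c['d'][l==i]; P=cloud(c)[l==i]; print(np.nanmin(P,0),np.nanmax(P,0))
        k=np.abs(P[:,2]-.096)<.004; X=onplane(c,u[k],v[k],.096)[:,:2]; print(k.sum(),cv2.minAreaRect((X*1000).astype(np.float32)))
plan(.521,-.289,.2,160.1)
```

```text
[ 0.40967943 -0.2399188   0.40676969]
[  59  168   95   93 2130]
[ 0.38042001 -0.49614999  0.00490499] [ 0.46794487 -0.4085918   0.01435167]
0 ((0.0, 0.0), (0.0, 0.0), 0.0)
[301 203   8  48 338]
[ 0.46026772 -0.28031254  0.05281291] [ 0.49525262 -0.26424145  0.09165001]
0 ((0.0, 0.0), (0.0, 0.0), 0.0)
[ 296  252   16  109 1220]
[ 0.49435432 -0.31309153  0.00822596] [ 0.58800069 -0.27354416  0.09801815]
1001 ((522.39892578125, -288.5734558105469), (11.122743606567383, 58.82470703125), 69.8614501953125)
shift [-0.1698 -0.0346  0.2035] turn 0.0024 rows 1.9 | psi 160.95 tilt 0.07 t 3.25
```

View pics/w3.png

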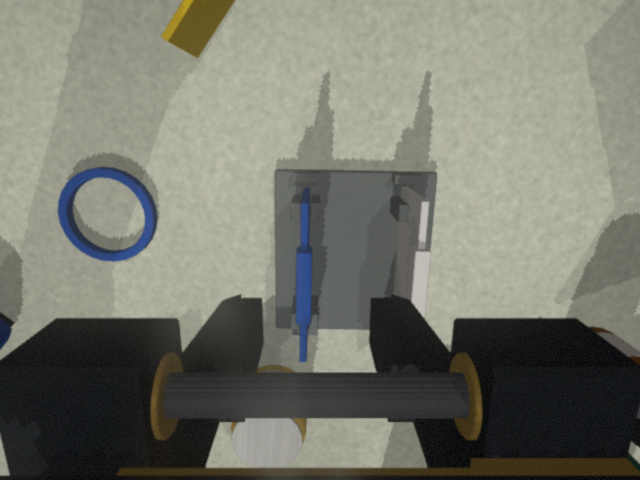

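The wrist view shows the divider's grip bar centred at about (304,286) and the white panel at (421,250). The bar measures 58.8 x 11.1 mm (60 x 12 expected), centre (0.5224, -0.2886), yaw 159.9°.

```bash
python3 -c "
from h import *
plan(.5224,-.2886,.115,159.9)"
```

```text
shift [-0.1737 -0.0322  0.4869] turn 0.0029 rows 3.7 | psi 160.95 tilt 0.07 t 3.25
```

Call:
send_rows(
  rows="-0.174 -0.032 0.2 0.003;-0.174 -0.032 0.2 0.003;-0.174 -0.032 0.2 0.003;-0.174 -0.032 0.487 0.003;-0.174 -0.032 0.487 0.003;-0.174 -0.032 0.487 0.003;-0.174 -0.032 0.487 0.003;-0.174 -0.032 0.487 0.003;-0.174 -0.032 0.487 0.003",
)

```text
clock: 4.0
tool_pos: [0.5233, -0.2915, 0.1176]
eef_rot: [0.176, 0.984, -0.001, 0.002]
contact_force: [0.4, 0.9, -0.3]
opening: 0.453
finger_force: 0.0
```

```bash
python3 -c "
from h import *
plan(.5224,-.2886,.068,159.9)"
```

```text
shift [0.0072 0.0082 0.1652] turn -0.0006 rows 1.2 | psi 159.7 tilt 0.29 t 4.0
```

Call:
send_rows(
  rows="0.004 0.004 0.08 0;0.004 0.004 0.12 0;0.004 0.004 0.16 0;0.004 0.004 0.16 0;0.004 0.004 0.16 0;0.004 0.004 0.16 0",
)

```text
clock: 4.5
tool_pos: [0.5213, -0.2899, 0.0672]
eef_rot: [0.177, 0.984, -0.0, 0.001]
contact_force: [0.3, -0.2, 0.8]
opening: 0.448
finger_force: 0.0
```

```bash
python3 -c "
from h import *
plan(.5224,-.2886,.068,159.9)"
```

```text
shift [-0.0019  0.0052 -0.0027] turn -0.0006 rows 0.0 | psi 159.67 tilt 0.07 t 4.5
```

Call:
send_rows(
  rows="0 0.005 -0.002 0;0 0.005 -0.002 0;0 0.005 -0.002 0;0 0.005 -0.002 0;0 0.005 -0.002 0;0 0.005 -0.002 0",
  jaw=1,
  force=25,
)

```text
clock: 5.0
tool_pos: [0.5215, -0.2882, 0.0674]
eef_rot: [0.176, 0.984, -0.0, 0.0]
contact_force: [-0.4, -0.4, 2.7]
opening: 0.134
finger_force: 25.0
```

Call:
send_rows(
  rows="0 0.005 -0.05 0;0 0.005 -0.1 0;0 0.005 -0.15 0;0 0.005 -0.2 0;0 0.005 -0.3 0;0 0.005 -0.4 0;0 0.005 -0.5 0;0 0.005 -0.6 0;0 0.005 -0.6 0;0 0.005 -0.6 0",
)

```text
clock: 5.83
tool_pos: [0.5225, -0.2871, 0.2485]
eef_rot: [0.177, 0.984, -0.0, 0.002]
contact_force: [-0.1, 0.9, -1.8]
opening: 0.133
finger_force: 25.0
```

```bash
python3 -c "
from h import *
s=snap('side'); cv2.imwrite('pics/s2.png',s['p'][100:400,140:540,::-1])
plan(.4636,.1325,.25,182.2)"
```

```text
shift [ 0.6661  1.2431 -0.0101] turn -0.0626 rows 10.1 | psi 159.67 tilt 0.02 t 5.8833
```

View pics/s2.png

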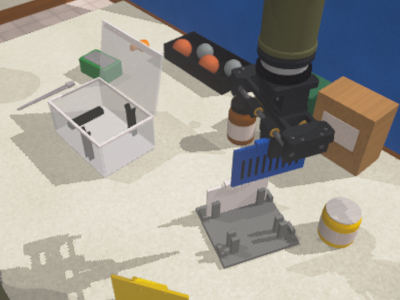

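Divider held level at crop (267,160), and the white panel is still in the rack. Travelling towards the box.

Call:
send_rows(
  rows="0.36 0.62 -0.02 -0.03;0.36 0.62 -0.02 -0.03;0.36 0.62 -0.02 -0.03;0.36 0.62 -0.02 -0.03;0.36 0.62 -0.02 -0.03;0.36 0.62 -0.02 -0.03;0.36 0.62 -0.02 -0.03",
)

```text
clock: 6.47
tool_pos: [0.4837, -0.0709, 0.2518]
eef_rot: [0.079, 0.997, 0.001, -0.002]
contact_force: [0.3, -0.2, -1.0]
opening: 0.134
finger_force: 25.0
```

```bash
python3 -c "
from h import *
plan(.44,.1325,.25,182.2)"
```

```text
shift [0.2512 0.6464 0.0079] turn -0.0314 rows 5.0 | psi 170.89 tilt 0.25 t 6.4667
```

Call:
send_rows(
  rows="0.25 0.645 0 -0.0315;0.25 0.645 0 -0.0315;0.25 0.645 0 -0.0315;0.25 0.645 0 -0.0315;0.25 0.645 0 -0.0315;0.25 0.645 0 -0.0315;0.25 0.645 0 -0.0315;0.25 0.645 0 -0.0315;0.25 0.645 0 -0.0315;0.25 0.645 0 -0.0315",
)

```text
clock: 7.3
tool_pos: [0.4438, 0.126, 0.2527]
eef_rot: [-0.014, 1.0, -0.001, -0.0]
contact_force: [1.0, -0.4, -1.1]
opening: 0.129
finger_force: 25.0
```

Run:
```python
from h import *
w=snap('wrist'); s=snap('side'); t=snap('top')
im=np.zeros((600,800,3),np.uint8)
im[:300,:400]=w['p'][150:450,120:520]; im[:300,400:]=cv2.resize(s['p'][90:290,140:407],(400,300)); 
im[300:,:400]=cv2.resize(t['p'][170:320,160:360],(400,300))
cv2.imwrite('pics/m1.png',im[:,:,::-1])
plan(.4636,.1325,.16,182.2)
P=cloud(t); h=cv2.cvtColor(t['p'],cv2.COLOR_RGB2HSV); o=(h[...,0]<15)&(h[...,1]>180)&(h[...,2]>60); o[:180]=0;o[225:]=0
print('knob',np.percentile(P[o],[10,50,90],axis=0).round(3), [a.mean() for a in np.nonzero(o)])
# lid edge points
k=(P[...,2]>.2)&(P[...,2]<.27)&(np.arange(480)[:,None]<225)&(np.arange(640)<310)&(np.arange(640)>185)&~o
print(k.sum(),np.nanpercentile(P[k],[5,50,95],axis=0).round(3)) if k.sum() else 0
```

```text
shift [-0.0673  0.0161  0.31  ] turn -0.0015 rows 2.3 | psi -178.33 tilt 0.02 t 7.45
knob [[nan nan nan]
 [nan nan nan]
 [nan nan nan]] [np.float64(195.91729323308272), np.float64(244.3684210526316)]
1255 [[0.556 0.072 0.203]
 [0.564 0.17  0.234]
 [0.574 0.269 0.248]]
```

View pics/m1.png

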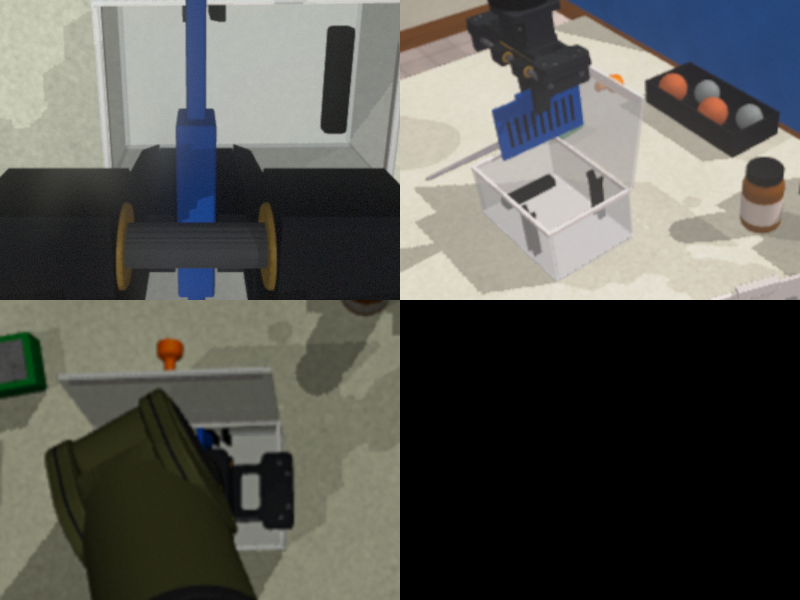

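The divider hangs upright over the box. The lid leans away with its top edge at x≈0.572, so it is clear. I'll check the arm's clearance to the lid before descending.

Run:
```python
from h import *
t=load('top');P=cloud(t); 
k=np.zeros((480,640),bool); k[362:412]=0; k[360-0:0]=0
sub=P[365:415,182:275] if 0 else P[360//1-0:0]
Q=P[170:320,160:360].reshape(-1,3); Q=Q[(Q[:,2]>.27)]
print(Q.min(0),Q.max(0)); F=Q[Q[:,0]>.5]; print(len(F), F.min(0) if len(F) else '', np.sort(Q[:,0])[-5:])
S=cloud(load('side'))[90:290,140:407].reshape(-1,3); S=S[(S[:,2]>.27)&(S[:,0]<.7)]; print('side',np.percentile(S[:,0],99.5), S[S[:,0]>.5].min(0) if (S[:,0]>.5).any() else '')
```

```text
[0.37173731 0.03383399 0.27033624] [0.51082746 0.18387178 0.75573786]
24 [0.50011636 0.11351962 0.27074442] [0.50841797 0.51019158 0.51023153 0.51044249 0.51082746]
side 0.4773770000291065
```

Call:
send_rows(
  rows="-0.066 0.017 0.2 -0.0015;-0.066 0.017 0.2 -0.0015;-0.066 0.017 0.2 -0.0015;-0.066 0.017 0.2 -0.0015;-0.066 0.017 0.2 -0.0015;-0.066 0.017 0.2 -0.0015",
)

```text
clock: 7.95
tool_pos: [0.4632, 0.1341, 0.1944]
eef_rot: [-0.02, 1.0, 0.0, 0.001]
contact_force: [0.5, -0.3, -1.0]
opening: 0.133
finger_force: 25.0
```

Run:
```python
from h import *
w=snap('wrist'); s=snap('side')
plan(.4636,.1325,.16,182.2)
h=cv2.cvtColor(w['p'],cv2.COLOR_RGB2HSV); m=(h[...,0]>105)&(h[...,0]<130)&(h[...,1]>130)&(h[...,2]>40)
v,u=np.nonzero(m[:, 250:380]); u+=250
for r in range(v.min(),v.max(),12):
    uu=u[v==r]
    if len(uu): print(r,uu.min(),uu.max(),end=' | ')
z=sensors.get_state()['tool_pos'][2]+.0284   # bar top
zt=sensors.get_state()['tool_pos'][2]-.0574+.086; print('top z',zt)
r=v.min()+3; uu=u[v==r]; print('near-end top', onplane(w,np.array([uu.min(),uu.max()+1,(uu.min()+uu.max()+1)/2]),np.array([v.min()]*3),zt))
cv2.imwrite('pics/m2.png',np.hstack([w['p'][100:400,180:480],cv2.resize(s['p'][60:310,140:407],(427,400))[:300] if 0 else s['p'][60:360,140:440]])[:,:,::-1])
```

```text
shift [-0.0007 -0.0058  0.1145] turn 0.0004 rows 0.8 | psi -177.66 tilt 0.12 t 8.05
144 310 323 | 156 308 324 | 168 309 323 | 180 311 324 | 192 311 324 | 204 311 324 | 216 310 324 | 228 311 324 | 240 312 324 | 252 311 324 | 264 309 330 | 276 306 334 | 288 302 334 | 300 303 335 | 312 298 335 | 324 297 335 | 336 297 335 | 348 297 335 | 360 297 335 | 372 300 334 | 420 299 333 | 432 299 333 | 444 299 332 | 456 309 323 | top z 0.22293834989234923
near-end top [[0.39818585 0.12917639 0.22293835]
 [0.39800131 0.13368356 0.22293835]
 [0.39809358 0.13142993 0.22293835]]
```

View pics/m2.png

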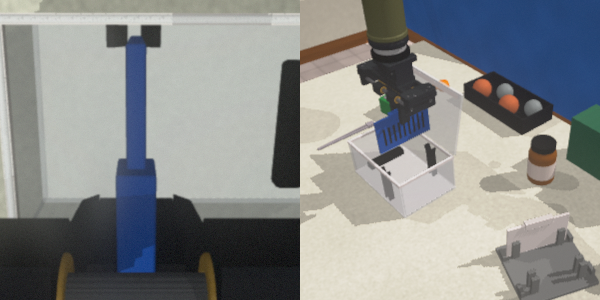

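The near view shows the panel end (crop 135,40) aligned between the near ribs (117/150,35). The arm is clear of the lid. I'll correct by a millimetre or two and go lower.

Call:
send_rows(
  rows="0.003 -0.005 0.05 0;0.003 -0.005 0.1 0;0.003 -0.005 0.12 0;0.003 -0.005 0.12 0;0.003 -0.005 0.12 0;0.003 -0.005 0.12 0",
)

```text
clock: 8.55
tool_pos: [0.4625, 0.1329, 0.1579]
eef_rot: [-0.021, 1.0, 0.0, 0.001]
contact_force: [-0.3, -0.0, -1.4]
opening: 0.135
finger_force: 25.0
```

Run:
```python
from h import *
w=snap('wrist')
plan(.4622,.1325,.0624,182.2)
h=cv2.cvtColor(w['p'],cv2.COLOR_RGB2HSV); b=(h[...,0]>105)&(h[...,0]<130)&(h[...,1]>130)&(h[...,2]>40)
v,u=np.nonzero(b[:,250:380]); u+=250; print('panel top row',v.min())
g=w['p'].max(2)
for r in range(100,150,4): print(r,''.join('b' if b[r,c] else '#' if g[r,c]<75 else '.' for c in range(285,350)))
```

```text
shift [ 0.0017 -0.0013  0.3183] turn 0.0004 rows 2.3 | psi -177.65 tilt 0.09 t 8.6
panel top row 144
100 .................................................................
104 .................................................................
108 .................................................................
112 .................................................................
116 .................................................................
120 .................................................................
124 .................................................................
128 .#####################.................#######################...
132 ######################.................#######################...
136 ######################.................#######################...
140 .#.####################................#######################...
144 .#####.##############....b....bbbb.bbbbb.#####################...
148 ..##################...bbbbbbbbbbbbbbbbb..###################....
```

Call:
send_rows(
  rows="0.001 -0.001 0.03 0;0.001 -0.001 0.06 0;0.001 -0.001 0.09 0;0.001 -0.001 0.12 0;0.001 -0.001 0.15 0;0.001 -0.001 0.18 0;0.001 -0.001 0.2 0;0.001 -0.001 0.2 0;0.001 -0.001 0.2 0",
)

```text
clock: 9.35
tool_pos: [0.4615, 0.1323, 0.0967]
eef_rot: [-0.021, 1.0, -0.0, -0.0]
contact_force: [0.6, -0.2, -1.1]
opening: 0.133
finger_force: 25.0
```

```bash
python3 -c "
from h import *
plan(.4622,.1325,.0624,182.2); s=snap('side'); cv2.imwrite('pics/m3.png',s['p'][120:300,160:400,::-1])"
```

```text
shift [-0.0024  0.0007  0.1142] turn 0.0004 rows 0.8 | psi -177.64 tilt 0.05 t 9.35
```

No contact force inside the groove, so I'll continue to just above the floor.

Call:
send_rows(
  rows="-0.001 0 0.02 0;-0.001 0 0.04 0;-0.001 0 0.06 0;-0.001 0 0.08 0;-0.001 0 0.1 0;-0.001 0 0.105 0;-0.001 0 0.108 0;-0.001 0 0.108 0;-0.001 0 0.108 0",
)

```text
clock: 10.15
tool_pos: [0.4622, 0.1324, 0.0648]
eef_rot: [-0.021, 1.0, 0.0, 0.0]
contact_force: [0.5, -0.2, -1.0]
opening: 0.133
finger_force: 25.0
```

Call:
send_rows(
  rows="0 0 0.002 0;0 0 0.004 0;0 0 0.006 0;0 0 0.008 0;0 0 0.008 0;0 0 0.008 0",
)

```text
clock: 10.65
tool_pos: [0.4621, 0.1323, 0.0623]
eef_rot: [-0.021, 1.0, 0.0, 0.0]
contact_force: [-0.1, -0.6, -1.3]
opening: 0.134
finger_force: 25.0
```

Force unchanged, so it isn't on the floor yet. I'll creep down.

Call:
send_rows(
  rows="0 0 0.002 0;0 0 0.003 0;0 0 0.004 0;0 0 0.004 0;0 0 0.004 0",
)

```text
clock: 11.07
tool_pos: [0.4621, 0.1324, 0.0622]
eef_rot: [-0.021, 1.0, 0.0, 0.0]
contact_force: [-1.7, -0.5, 12.6]
opening: 0.131
finger_force: 25.0
```

Call:
send_rows(
  rows="0 0 0.002 0;0 0 0.003 0;0 0 0.004 0;0 0 0.004 0;0 0 0.004 0",
)

```text
clock: 11.48
tool_pos: [0.4621, 0.1324, 0.0621]
eef_rot: [-0.021, 1.0, 0.0, 0.001]
contact_force: [-3.4, -0.4, 25.4]
opening: 0.132
finger_force: 25.0
```

It is on the floor. Relieve the press, then open.

Call:
send_rows(
  rows="0 0 -0.007 0;0 0 -0.007 0;0 0 -0.007 0",
)

```text
clock: 11.73
tool_pos: [0.4623, 0.1324, 0.0623]
eef_rot: [-0.021, 1.0, 0.0, 0.0]
contact_force: [-1.4, 0.1, 8.2]
opening: 0.134
finger_force: 25.0
```

Call:
send_rows(
  rows="0 0 0 0;0 0 0 0;0 0 0 0;0 0 0 0",
  jaw=0.3,
)

```text
clock: 12.07
tool_pos: [0.462, 0.1323, 0.0617]
eef_rot: [-0.021, 1.0, -0.0, -0.0]
contact_force: [0.3, -0.1, 0.0]
opening: 0.35
finger_force: 0.0
```

Call:
send_rows(
  rows="0 0 -0.03 0;0 0 -0.06 0;0 0 -0.1 0;0 0 -0.2 0;0 0 -0.3 0;0 0 -0.4 0;0 0 -0.5 0;0.1 0 -0.6 0;0.1 0 -0.6 0;0.1 0 -0.6 0",
)

```text
clock: 12.9
tool_pos: [0.4318, 0.1311, 0.2442]
eef_rot: [-0.021, 1.0, 0.0, 0.002]
contact_force: [-0.4, -0.0, 0.5]
opening: 0.354
finger_force: 0.0
```

Run:
```python
from h import *
w=snap('wrist'); s=snap('side')
im=np.hstack([w['p'][100:400,170:470],cv2.resize(s['p'][150:290,180:320],(300,300))])
cv2.imwrite('pics/m4.png',im[:,:,::-1])
h=cv2.cvtColor(w['p'],cv2.COLOR_RGB2HSV); b=(h[...,0]>105)&(h[...,0]<130)&(h[...,1]>130)&(h[...,2]>40)
b[:,:250]=0;b[:,380:]=0; v,u=np.nonzero(b); P=cloud(w)[b]; k=P[:,2]>.083
print(len(v),v.min(),v.max(),np.nanpercentile(P,[1,99],axis=0),cv2.minAreaRect((onplane(w,u[k],v[k],.091)[:,:2]*1000).astype(np.float32)))
plan(.45,.1325,.3,182.2)
```

```text
1422 176 344 [[0.3991827  0.12707586 0.08353037]
 [0.52780013 0.13815751 0.09230618]] ((461.3514099121094, 132.33316040039062), (129.20053100585938, 10.50599479675293), 2.665179491043091)
shift [-0.0594  0.0029 -0.1929] turn 0.0004 rows 1.5 | psi -177.65 tilt 0.04 t 13.0
```

View pics/m4.png

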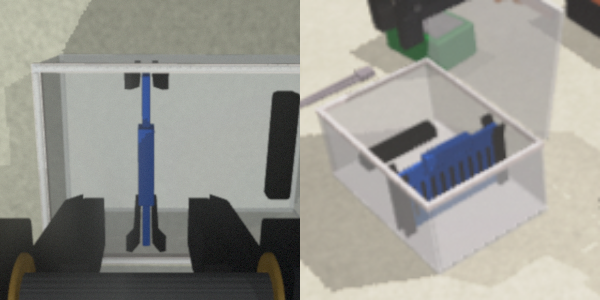

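The divider stands upright in both grooves: bar top at z≈0.091, near end between the ribs at crop (146,78), far end at (146,243). Next I'll sweep the lid shut from behind with closed fingers, off to the side of the knob.

Run:
```python
from h import *
plan(.6203,.0908,.30,182.2)
a=.010
for th in list(range(100,-1,-6))+[0]:
    t=np.radians(th); r=.115
    x=-r*np.cos(t)+.008*np.sin(t)+a; z=r*np.sin(t)+.008*np.cos(t)+.1
    print(th,'world x %.4f y %.4f z %.4f'%(.5404+x,.0879+.0384*x,z),'hinge-rel x/.3 %.3f z/.3 %.3f'%(-x/.3,-(z-.1)/.3))
```

```text
shift [-0.6209 -0.1593 -0.1925] turn 0.0004 rows 4.8 | psi -177.65 tilt 0.04 t 13.0
100 world x 0.5782 y 0.0894 z 0.2119 hinge-rel x/.3 -0.126 z/.3 -0.373
94 world x 0.5664 y 0.0889 z 0.2142 hinge-rel x/.3 -0.087 z/.3 -0.381
88 world x 0.5544 y 0.0884 z 0.2152 hinge-rel x/.3 -0.047 z/.3 -0.384
82 world x 0.5423 y 0.0880 z 0.2150 hinge-rel x/.3 -0.006 z/.3 -0.383
76 world x 0.5303 y 0.0875 z 0.2135 hinge-rel x/.3 0.034 z/.3 -0.378
70 world x 0.5186 y 0.0871 z 0.2108 hinge-rel x/.3 0.073 z/.3 -0.369
64 world x 0.5072 y 0.0866 z 0.2069 hinge-rel x/.3 0.111 z/.3 -0.356
58 world x 0.4962 y 0.0862 z 0.2018 hinge-rel x/.3 0.147 z/.3 -0.339
52 world x 0.4859 y 0.0858 z 0.1955 hinge-rel x/.3 0.182 z/.3 -0.318
46 world x 0.4763 y 0.0854 z 0.1883 hinge-rel x/.3 0.214 z/.3 -0.294
40 world x 0.4674 y 0.0851 z 0.1800 hinge-rel x/.3 0.243 z/.3 -0.267
34 world x 0.4595 y 0.0848 z 0.1709 hinge-rel x/.3 0.270 z/.3 -0.236
28 world x 0.4526 y 0.0845 z 0.1611 hinge-rel x/.3 0.293 z/.3 -0.204
22 world x 0.4468 y 0.0843 z 0.1505 hinge-rel x/.3 0.312 z/.3 -0.168
16 world x 0.4421 y 0.0841 z 0.1394 hinge-rel x/.3 0.328 z/.3 -0.131
10 world x 0.4385 y 0.0840 z 0.1278 hinge-rel x/.3 0.340 z/.3 -0.093
4 world x 0.4362 y 0.0839 z 0.1160 hinge-rel x/.3 0.347 z/.3 -0.053
0 world x 0.4354 y 0.0839 z 0.1080 hinge-rel x/.3 0.350 z/.3 -0.027
```

Call:
send_rows(
  rows="0 0 -0.1 0;0 0 -0.22 0;0 0 -0.22 0;0 0 -0.22 0",
  jaw=1,
  force=10,
)

```text
clock: 13.33
tool_pos: [0.4334, 0.1313, 0.3084]
eef_rot: [-0.02, 1.0, 0.0, 0.001]
contact_force: [-0.4, -1.0, 0.4]
opening: 0.071
finger_force: 0.0
```

Now over the lid to behind it.

Call:
send_rows(
  rows="-0.31 -0.16 0 0;-0.31 -0.16 0 0;-0.62 -0.16 0 0;-0.62 -0.16 0 0;-0.62 -0.16 0 0;-0.62 -0.16 0 0;-0.62 -0.16 0 0;-0.62 -0.16 0 0;-0.62 -0.16 0 0",
)

```text
clock: 14.08
tool_pos: [0.6183, 0.091, 0.307]
eef_rot: [-0.021, 1.0, -0.0, -0.001]
contact_force: [0.0, 0.1, 0.4]
opening: 0.007
finger_force: 0.0
```

Run:
```python
from h import *
s=snap('side'); t=snap('top')
cv2.imwrite('pics/m5.png',np.hstack([cv2.resize(s['p'][90:290,160:360],(400,400)),cv2.resize(t['p'][150:310,170:330],(400,400))])[:,:,::-1])
plan(.6203,.0908,.212,182.2)
```

```text
shift [-0.0055 -0.0009  0.3197] turn 0.0006 rows 2.3 | psi -177.6 tilt 0.06 t 14.1833
```

View pics/m5.png

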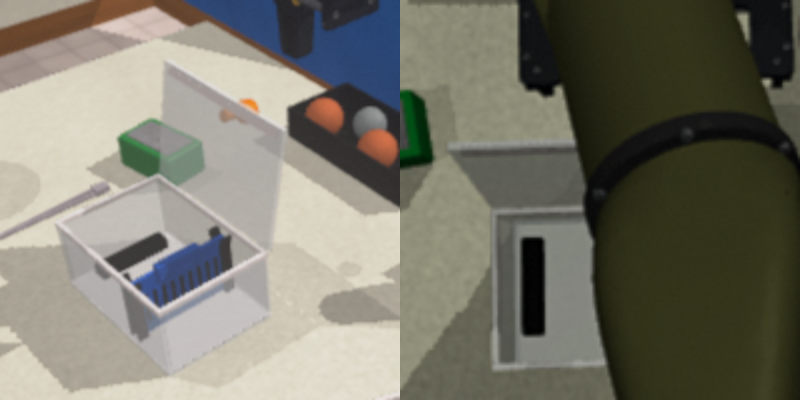

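The lid (leaning back) and the divider are as expected. The fingers are behind the lid, left of the knob. A quick arm-to-lid clearance check, then down.

Run:
```python
from h import *
for n in('side','top'):
    P=cloud(load(n)).reshape(-1,3); k=(P[:,2]>.262)&(P[:,0]>.45)&(P[:,0]<.6)&(P[:,1]>0)&(P[:,1]<.3)
    print(n,k.sum(),np.nanmin(P[k],0) if k.any() else '')
```

```text
side 2640 [5.78621997e-01 8.79966684e-05 3.71345439e-01]
top 10552 [4.50050847e-01 2.18550325e-04 3.72916623e-01]
```

Call:
send_rows(
  rows="-0.01 0 0.1 0;-0.01 0 0.1 0;-0.01 0 0.2 0;-0.01 0 0.2 0;-0.01 0 0.32 0;-0.01 0 0.32 0;-0.01 0 0.32 0;-0.01 0 0.32 0",
)

```text
clock: 14.85
tool_pos: [0.6235, 0.0911, 0.2138]
eef_rot: [-0.021, 1.0, 0.0, 0.001]
contact_force: [0.4, 0.3, -0.0]
opening: 0.004
finger_force: 0.0
```

Call:
send_rows(
  rows="0.06 0 0 0;0.11 0 0 0;0.14 0 0 0;0.16 0 0 0;0.18 0 0 0;0.2 0 -0.003 0;0.21 0 -0.004 0;0.23 0 -0.005 0;0.25 0 -0.005 0;0.27 0 -0.004 0",
)

```text
clock: 15.68
tool_pos: [0.5418, 0.0876, 0.2133]
eef_rot: [-0.021, 1.0, 0.0, 0.0]
contact_force: [1.8, 0.8, 1.1]
opening: 0.009
finger_force: 0.8
```

Run:
```python
from h import *
s=snap('side'); cv2.imwrite('pics/m6.png',cv2.resize(s['p'][90:290,160:360],(400,400))[:,:,::-1])
plan(.5423,.0880,.215,182.35)
```

```text
shift [-0.0076  0.0013 -0.0065] turn 0.0001 rows 0.1 | psi -177.62 tilt 0.11 t 15.7333
```

View pics/m6.png

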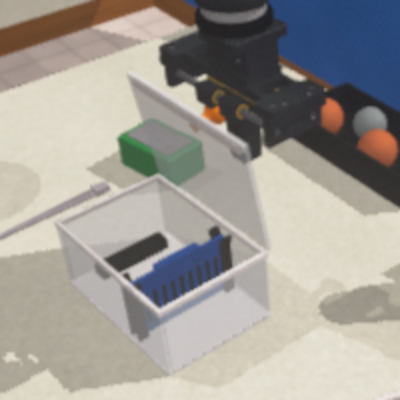

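The lid is following the finger, now at about 80°. I've gone past the picture allowance (12 viewed against 10), so from here I'll check by numbers only. Continuing along the arc.

Call:
send_rows(
  rows="0.02 0 0.002 0;0.04 0 0.005 0;0.06 0 0.009 0;0.079 0 0.014 0;0.098 0 0.02 0;0.117 0 0.027 0;0.135 0 0.035 0;0.153 0 0.044 0;0.17 0 0.054 0;0.188 0 0.065 0",
)

```text
clock: 16.57
tool_pos: [0.4851, 0.0852, 0.1934]
eef_rot: [-0.021, 1.0, 0.0, 0.0]
contact_force: [1.4, 1.0, -0.6]
opening: 0.006
finger_force: 0.5
```

Run:
```python
from h import *
plan(.4859,.0858,.1955,182.35)
```

```text
shift [-0.0026  0.0018 -0.007 ] turn 0.0 rows 0.1 | psi -177.65 tilt 0.01 t 16.5667
```

Call:
send_rows(
  rows="0.016 0.001 0.012 0;0.032 0.001 0.024 0;0.047 0.001 0.037 0;0.061 0.001 0.051 0;0.075 0.001 0.066 0;0.088 0.001 0.082 0;0.1 0.001 0.098 0;0.111 0.001 0.114 0;0.121 0.001 0.132 0;0.13 0.001 0.15 0",
)

```text
clock: 17.4
tool_pos: [0.4462, 0.084, 0.1482]
eef_rot: [-0.021, 1.0, 0.0, -0.0]
contact_force: [0.2, 0.8, -0.0]
opening: 0.002
finger_force: 0.3
```

Run:
```python
from h import *
plan(.4468,.0843,.1505,182.35)
```

```text
shift [-0.0019  0.0011 -0.0078] turn 0.0 rows 0.1 | psi -177.64 tilt 0.01 t 17.4
```

Call:
send_rows(
  rows="0.008 0 0.018 0;0.016 0 0.036 0;0.022 0 0.054 0;0.027 0 0.072 0;0.031 0 0.09 0;0.034 0 0.105 0;0.036 0 0.115 0;0.037 0 0.122 0;0.037 0 0.126 0;0.037 0 0.126 0",
)

```text
clock: 18.23
tool_pos: [0.4353, 0.0834, 0.1107]
eef_rot: [-0.021, 1.0, -0.0, -0.0]
contact_force: [0.4, 0.2, 0.1]
opening: 0.004
finger_force: 0.0
```

Call:
send_rows(
  rows="0 0 0.003 0;0 0 0.006 0;0 0 0.009 0;0 0 0.009 0;0 0 0.009 0",
)

```text
clock: 18.65
tool_pos: [0.4355, 0.0834, 0.1089]
eef_rot: [-0.021, 1.0, 0.0, 0.0]
contact_force: [-0.9, -0.1, 9.1]
opening: 0.0
finger_force: 4.2
```

Call:
send_rows(
  rows="0 0 0.003 0;0 0 0.004 0;0 0 0.004 0;0 0 0.004 0",
)

```text
clock: 18.98
tool_pos: [0.4355, 0.0834, 0.1087]
eef_rot: [-0.021, 1.0, 0.0, 0.001]
contact_force: [-3.0, -0.2, 22.6]
opening: 0.005
finger_force: 11.1
```

Call:
send_rows(
  rows="0 0 -0.03 0;0 0 -0.1 0;0 0 -0.2 0;0 0 -0.4 0;0.2 0 -0.6 0;0.2 0 -0.6 0;0.2 0 -0.6 0;0.2 0 -0.6 0;0.2 0 -0.6 0;0.2 0 -0.6 0",
)

```text
clock: 19.82
tool_pos: [0.3761, 0.081, 0.2864]
eef_rot: [-0.02, 1.0, -0.0, -0.0]
contact_force: [-0.6, 0.3, 0.1]
opening: 0.008
finger_force: 0.0
```

Run:
```python
from h import *
s=snap('side'); t=snap('top'); w=snap('wrist')
for n,c in(('side',s),('top',t),('wrist',w)):
    h=cv2.cvtColor(c['p'],cv2.COLOR_RGB2HSV); P=cloud(c)
    o=(h[...,0]<15)&(h[...,1]>180)&(h[...,2]>90); k=o&(P[...,0]<.6)&(P[...,0]>.3)&(P[...,1]>.05)&(P[...,1]<.3)
    if k.any(): print(n,'knob',k.sum(),np.percentile(P[k],[5,50,95],axis=0).round(3).tolist())
    hi=(P[...,2]>.096)&(P[...,2]<.2)&(P[...,0]<.54)&(P[...,0]>.39)&(P[...,1]>.06)&(P[...,1]<.27)&~o
    X=P[hi]
    if len(X)>50:
        A=np.c_[X[:,:2],np.ones(len(X))]; f=np.linalg.lstsq(A,X[:,2],rcond=None)[0]; print('lid plane',len(X),f.round(4),np.percentile(X[:,2],[5,50,95]).round(4),X.min(0),X.max(0))
    b=(h[...,0]>105)&(h[...,0]<130)&(h[...,1]>60)&(P[...,0]<.56)&(P[...,0]>.37)&(P[...,1]>.08)&(P[...,1]<.2); v,u=np.nonzero(b)
    if len(v)>20: q=onplane(c,u,v,.091); print(n,'divider',len(v),np.percentile(q,[2,98],axis=0).round(3).tolist())
```

```text
side knob 94 [[0.406, 0.149, 0.113], [0.415, 0.156, 0.15], [0.424, 0.168, 0.153]]
lid plane 3376 [-0.0185  0.0023  0.1177] [0.107  0.109  0.1112] [0.39004479 0.06001945 0.09636008] [0.53863403 0.26987968 0.15415643]
top knob 16 [[0.421, 0.161, 0.149], [0.425, 0.168, 0.151], [0.428, 0.174, 0.154]]
lid plane 4416 [-0.0036 -0.      0.1105] [0.1054 0.1087 0.1121] [0.39020625 0.06000238 0.10235421] [0.53928129 0.26999105 0.15336041]
wrist knob 984 [[0.406, 0.153, 0.15], [0.416, 0.163, 0.151], [0.426, 0.174, 0.152]]
lid plane 19891 [-0.0188 -0.0002  0.1171] [0.1072 0.1084 0.1097] [0.39000233 0.06005386 0.09750774] [0.50790051 0.26999501 0.15152143]
```

Run:
```python
from h import *
for n in('side','top','wrist'):
    P=cloud(load(n)).reshape(-1,3)
    print(n,[(round(x,2),round(float(np.nanmedian(P[(abs(P[:,0]-x)<.006)&(P[:,1]>.07)&(P[:,1]<.14)&(P[:,2]>.09)&(P[:,2]<.13),2])),4)) for x in(.4,.42,.44,.46,.48,.5,.52)])
```

```text
side [(0.4, 0.1088), (0.42, 0.1088), (0.44, 0.1092), (0.46, 0.1089), (0.48, 0.1091), (0.5, 0.1088), (0.52, 0.1089)]
top [(0.4, nan), (0.42, 0.1087), (0.44, 0.1091), (0.46, 0.1086), (0.48, 0.109), (0.5, 0.1088), (0.52, 0.1088)]
wrist [(0.4, 0.1085), (0.42, 0.1083), (0.44, 0.1083), (0.46, 0.1082), (0.48, 0.1085), (0.5, 0.1084), (0.52, nan)]
  return np.nanmean(a, axis, out=out, keepdims=keepdims)
```

The lid is flat and level at z≈0.1085, so it is shut, and the arm is clear. Handing in.

```bash
python3 -c "
from h import *
print(finish_job())"
```

```text
the job is handed in; nothing more can be done
None
```

I handed the job in at about 20 s of arm time: the blue divider stands upright in the guides on the box floor, released, with the lid measured level and shut over it and the white panel still in the rack, though I viewed 12 pictures against the limit of 10.

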